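# Catch and lower the gauge-case lid

## Robot

A 6-joint arm with a two-finger parallel gripper is mounted at the origin on the work surface. World frame = base frame: x ahead of the robot, y to its left, z up, the work surface at z = 0. Lengths are in m, angles in rad, forces in N, time in s.
With the tool pointing down it reaches from about 0.375 to 0.9 m from the base axis. Payload 3.1 kg.
Tool frame: the origin (TCP) lies at the centre of the arm's flange, where the gripper is bolted on; the fingertips stand 182 mm ahead of it and the grasp point (between the pads) lies 164 mm ahead of it; z points along the fingers, y is the line along which they close (so a half turn about z gives the same grasp; the last joint's range is limited). The gripper opens to 87 mm and grips with 3 to 60 N. Pads are 19 mm wide; open, the fingers measure 117 mm over their backs; the gripper's body (75 mm by 190 mm) begins 51 mm behind the grasp point.
Start: joints at [-1.474, 0.527, 1.433, -0, 1.181, -0.178], TCP at [0.17, -0.601, 0.405] pointing down, gripper open.
Joint ranges: [-3.08, 3.08], [-0.75, 2.2], [0.22, 2.44], [-1.43, 4.57], [0, 2.65], [-2.85, 2.85]. Speed limits (rad/s): [2.79, 2.79, 3.14, 3.14, 3.14, 3.14].

## Interface

Orientations are given as a unit quaternion [x, y, z, w].
In Python, from rig import * gives the robot as it stands.
- The arm moves only by the tool move_arm, never from a script. Its argument "commands" is a list that holds one entry, the list of rows, each a list of 6 numbers: the shift along the tool's x, y, z in units of 40 mm (1.0 is 40 mm), then the turn, a rotation vector about the tool's x, y, z in rad. A call has 1 to 12 rows; each row is the pose to reach, as a shift and turn from the pose commanded when the call began, along the tool's axes at that moment; what a row does not reach only later rows make up. A row lasts 1/8 s, in which the tool goes at most 62.5 mm and 10.7 degrees, less where a joint would pass 70% of its speed; a pose out of reach is approached as far as the arm can. A call with a gripper value outside its range is refused whole. "claw" is the closure, from -1 (fully open) to 1 (shut), so that 0 is half open, set as the call begins (left out, the last holds). The fingers move at their own pace and stop on an object; "squeeze" is the grip in N (left out, the last holds). Time passes only in rows, so rows that repeat a pose let the fingers close. It gives the time, the measured TCP pose, the force, the opening and the grip force at its end, in the units of the state.
- get_obs(): the state, without advancing time (a new reading comes with each control period).
- camera(name): name is "side" or "top" or "wrist"; returns a dict with "pixels" (480x640x3 uint8, blue, green, red), "range_z" (480x640 float32, m along the optical axis (not along the pixel's ray), 0 where there is no reading), "camera_matrix" (3x3 intrinsics, pixels), "extrinsics" (4x4, takes a point from world to camera coordinates). Camera axes: x right, y up, looking along -z (the intrinsics and any distortion apply to the point x, -y, -z); pixel columns grow to the right and rows downward; lengths in m; the calibration is good to about 2 mm. A picture is of the moment at which its call begins.
- hand_in(): hands the job in; it is judged then, once.
The state is a dict: "time": time; "q": joint angles; "joint_velocities": joint speeds; "joint_torque": joint torques, N m; "position": TCP position; "tool_rot": TCP orientation; "ft_force": force on the tool from outside, world axes, zero at the start; "moment": the same for the moment, N m; "grip_width": finger opening in m; "grip_force": force on a finger pad.
Only numpy, scipy, OpenCV 4.12 (cv2) and the standard library are available. Lean on these libraries where they do the work, as an engineer would, in place of code of your own. Each camera call takes 0.05 s, during which the arm holds its last target. There are 200 camera calls.

## Task

Close the gauge case on the bench without jarring the gauges in it: nudge its open lid from behind past upright with a fingertip, catch the lid on a finger as it falls forward, and lower it all the way shut on that finger, gently, with no slam. Do not pinch the lid between the fingers at any time, leave the things around the case where they stand, and finish with the case shut and the hand clear.

Things in the scene. Friction and masses are not known exactly. Their poses are not given: they have to be found in the camera images.
- case: Grey sheet-steel gauge case fixed to the bench: an open box 120 (x) x 200 (y) x 100 (z) mm, walls 4 mm, the gauges in it all below 80 mm height. Origin: centre of its underside. Its x axis points from its front (robot side) to its back, where the lid is hinged; y is parallel to the hinge, z up. Only its position and its turn about z vary.
- lid (a joint): Lid angle, rad: 0 shut, pi/2 upright, 1.9 fully back on its stop. Starts at 1.65 to 1.88 and may sink back to 1.9. Hinge friction 0.05 N m: it stays put within about 0.2 rad of upright. Damper 0.2 N m s/rad: let go at 1.2 it falls shut in 1.5 to 2.7 s and lands hard. Lid about 0.35 kg; about 2 N carry its front edge.
- lid_hinge (a point): On the hinge axis, in the middle of the lid's width: 60 mm behind the case's origin (+x of the case), 100 mm above the bench. The lid's underside lies in a plane through this axis. The lid is 16 mm thick: inside, an aluminium sheet 145 (hinge to free edge) x 210 x 6 mm; on its outer side a grey steel pressing 142 x 200 x 10 mm, 3 mm short of the sheet's free edge.
- lid_lip (a point): Middle of the lid's free edge on its underside (the side that faces the robot while the lid is up), 145 mm from the hinge axis. With the lid shut it is 100 mm above the bench and 25 mm in front of the case's front wall: a finger sloping forward and down can stay under this overhanging lip until the lid is fully shut.
- jar: Amber glass jar with black cap, 54 mm diameter, 75 mm tall, on the bench to the left of the case; origin at the centre of its underside. To be left alone.
- grinder: Pencil die grinder, 210 mm long, 38 mm thick, lying to the right of the case; origin under its middle, on the bench, x axis towards its steel tip. To be left alone.
- collar: Plain steel collar, 60 mm outside diameter, 40 mm bore, 30 mm high, on the bench behind and left of the case; origin at the centre of its underside. To be left alone.

How it is judged:
On the way, in this order (a step that is already met when the one before it is completed fails the run):
1. the lid is nudged forward past upright (value of joint lid below 1.45 rad), for 0.02 s.
2. the lid rests on a finger, moving slowly, 0.2 to 1.0 rad open (value of joint lid between 0.2 and 1 rad and contact force between lid_c0 and the fingers above 0.3 N and velocity of joint lid between -0.45 and 0.45 rad/s), for 0.3 s.
At the end, for the whole second after the job is handed in: The lid is shut (within 0.025 rad, about 3.5 mm at its lip), the hand clear of it, and the jar, grinder and collar are within 15 mm of where they stood (value of joint lid below 0.025 rad and distance of each of jar, grinder, collar from where it was at the start of the episode below 0.015 m); the robot touches nothing.
It fails at once if the lid slams: faster than 0.6 rad/s (0.09 m/s at the lip) while between 0.35 and 0.05 rad (7 mm) from shut (value of joint lid between 0.05 and 0.35 rad and velocity of joint lid below -0.6 rad/s).
It fails at once if the lid is pinched: fingers press on its outer and inner side at once (contact force between each of lid_c1, lid_c0 and the fingers above 1.5 N).
It fails at once if the amber jar is knocked or shifted by more than 15 mm or picked up (distance of jar from where it was at the start of the episode above 0.015 m).
It fails at once if the die grinder is knocked or shifted by more than 15 mm or picked up (distance of grinder from where it was at the start of the episode above 0.015 m).
It fails at once if the steel collar is knocked or shifted by more than 15 mm or picked up (distance of collar from where it was at the start of the episode above 0.015 m).
It also fails if it takes over 48 s, if anything falls off the work surface, if the arm or the gripper's body presses on something with over 40 N, if the wrist force passes 120 N, or if a joint passes its speed limit or range.

## Working session

There is one attempt and no reset: what is moved stays moved. The work goes in short steps, Python scripts to look and compute and a tool call to move; the robot and the scene stay as the last step left them, time stands still between calls to the robot, and variables do not carry over. Pictures are saved under pics/ and viewed, at most 10 in all, crops included, and the job is handed in when it is done.

Besides the shell and the picture viewer there is one more tool, called after ">>>" by a JSON object that holds its "fn" and its "kwargs", one argument or row to a line. move_arm: Moves the arm, as the interface text tells. Its arguments: {"type":"object","properties":{"commands":{"type":"array","items":{"type":"array","items":{"type":"array","items":{"type":"number"}}}},"claw":{"type":"number"},"squeeze":{"type":"number"}},"required":["commands"]}

```bash
ls; mkdir -p pics; cat > h.py <<'E'
from rig import *
import numpy as np, cv2
from scipy.spatial.transform import Rotation as R
def cloud(c):
    K=c["camera_matrix"];E=c["extrinsics"];Z=c["range_z"]
    v,u=np.mgrid[0:480,0:640]
    P=np.stack([(u-K[0,2])/K[0,0]*Z,-(v-K[1,2])/K[1,1]*Z,-Z],-1)
    W=(P-E[:3,3])@E[:3,:3]
    W[Z==0]=np.nan
    return W
E
python3 - <<'E'
from h import *
o=get_obs();print(o)
for n in("side","top"):
    c=camera(n);cv2.imwrite(f"pics/{n}0.png",c["pixels"]);np.savez(f"{n}0.npz",**c)
    print(n,c["camera_matrix"],c["extrinsics"],(c["range_z"]>0).mean())
E
```

```text
pics
{'time': 0.0, 'q': array([-1.47350560e+00,  5.28450871e-01,  1.43390823e+00,  1.27417966e-05,
        1.18135498e+00, -1.78483280e-01]), 'joint_velocities': array([ 0.00047567,  0.00127507, -0.00050659, -0.00057814,  0.00021666,
        0.00221195]), 'joint_torque': array([-2.45058854e-04, -4.40041816e+01, -1.76590562e+01,  6.31620898e-02,
        5.82358148e-02, -1.62727706e-04]), 'position': array([ 0.17018831, -0.6010258 ,  0.40377871]), 'tool_rot': array([ 9.90508416e-01,  1.37448000e-01,  4.89356916e-05, -1.05960212e-03]), 'ft_force': array([-0.00508253, -0.84100963, -0.15886984]), 'moment': array([-0.00944378, -0.00079756, -0.00070251]), 'grip_force': 0.0, 'grip_width': 0.08709277531417721}
side [[520.43001805   0.         323.84840222]
 [  0.         520.43001805 240.88846999]
 [  0.           0.           1.        ]] [[-0.9593547  -0.28194593 -0.01204356  0.60075293]
 [ 0.1470127  -0.53574576  0.83148286 -0.15806271]
 [-0.24088549  0.79591644  0.55541985 -0.95664034]
 [ 0.          0.          0.          1.        ]] 0.9960286458333333
top [[510.59553945   0.         312.90117231]
 [  0.         510.59553945 238.36261216]
 [  0.           0.           1.        ]] [[ 0.00621122 -0.99993841  0.00919721  0.02142149]
 [ 0.9969922   0.00690293  0.07719393 -0.64782367]
 [-0.07725266  0.00869008  0.99697368 -0.95979215]
 [ 0.          0.          0.          1.        ]] 0.9959049479166666
```

View pics/top0.png

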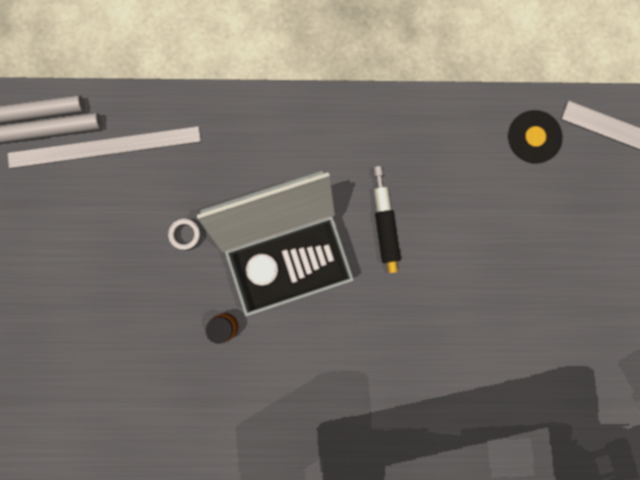

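View pics/side0.png

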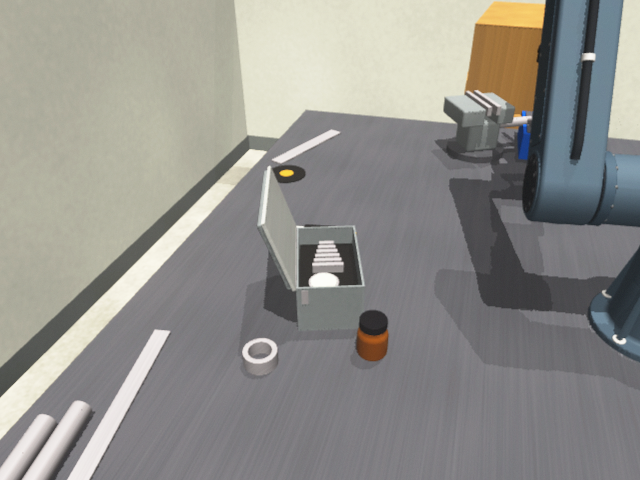

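```bash
python3 - <<'E'
from h import *
for n in("side","top"):
    W=cloud(np.load(f"{n}0.npz")); np.save(n+"W.npy",W)
    z=W[...,2]
    print(n,"bench z",np.nanmedian(z[np.abs(z)<.02]))
    for lo,hi in((.02,.09),(.09,.11),(.11,.16),(.16,.2),(.2,.24),(.24,.28)):
        m=(z>lo)&(z<hi)&(W[...,0]>.2)
        k,l,s,c=cv2.connectedComponentsWithStats(m.astype(np.uint8))
        for i in range(1,k):
            if s[i,4]>60:
                q=W[l==i];print(lo,hi,s[i],q.min(0).round(3),q.max(0).round(3),q.mean(0).round(3))
E
```

```text
side bench z 0.00020048824008969478
0.02 0.09 [   0   14  474  132 7626] [ 0.437 -2.178  0.02 ] [ 1.808 -0.333  0.09 ] [ 1.498 -1.454  0.055]
0.02 0.09 [ 467   65   60   24 1024] [ 0.2   -1.375  0.02 ] [ 0.419 -1.318  0.09 ] [ 0.307 -1.348  0.055]
0.02 0.09 [ 447  121   84   36 1466] [ 0.201 -0.901  0.02 ] [ 0.438 -0.627  0.09 ] [ 0.316 -0.698  0.054]
0.02 0.09 [ 298  230   63   57 3191] [ 0.521 -0.04   0.051] [0.681 0.155 0.09 ] [0.606 0.043 0.069]
0.02 0.09 [ 296  290   92   64 3140] [0.455 0.143 0.02 ] [0.623 0.226 0.09 ] [0.534 0.181 0.056]
0.02 0.09 [242 338  36  30 616] [0.629 0.244 0.02 ] [0.689 0.306 0.034] [0.658 0.279 0.028]
0.02 0.09 [  21  400   69   80 1757] [0.85  0.448 0.02 ] [0.894 0.58  0.035] [0.868 0.517 0.029]
0.02 0.09 [   0  414   55   66 1428] [0.886 0.483 0.02 ] [0.929 0.588 0.035] [0.904 0.537 0.029]
0.09 0.11 [   0   10  476  111 2226] [ 0.435 -2.169  0.09 ] [ 1.808 -0.369  0.11 ] [ 1.495 -1.469  0.1  ]
0.09 0.11 [469  60  58  11 304] [ 0.201 -1.378  0.09 ] [ 0.419 -1.321  0.11 ] [ 0.309 -1.348  0.1  ]
0.09 0.11 [466 115  34  16 181] [ 0.293 -0.741  0.09 ] [
[... 2274 characters left out ...]
 0.673 -0.114  0.032]
0.02 0.09 [168 219  32  31 471] [0.625 0.245 0.02 ] [0.683 0.304 0.035] [0.654 0.274 0.03 ]
0.02 0.09 [ 229  220  121   93 6668] [ 0.51  -0.039  0.023] [0.677 0.179 0.09 ] [0.593 0.071 0.065]
0.02 0.09 [205 313  33  31 750] [0.452 0.169 0.021] [0.504 0.22  0.08 ] [0.479 0.192 0.068]
0.09 0.11 [ 221  213  132  103 1254] [ 0.506 -0.043  0.09 ] [0.686 0.188 0.11 ] [0.608 0.075 0.101]
0.11 0.16 [ 213  200  121   51 1613] [ 0.619 -0.009  0.11 ] [0.702 0.194 0.16 ] [0.661 0.094 0.136]
0.16 0.2 [ 205  188  127   51 1520] [ 0.637 -0.003  0.16 ] [0.715 0.199 0.2  ] [0.676 0.098 0.18 ]
0.2 0.24 [ 197  171  134   58 2620] [0.649 0.001 0.2  ] [0.736 0.204 0.24 ] [0.693 0.104 0.225]
```

The top view shows the case centred near (290,265) with the lid leaning back and its top edge running (198,215)–(328,174). The grinder is at (386,220), the jar at (222,328) and the collar at (184,234). The side view confirms this, with the lid top near (268,170). Next I fit the lid plane, yaw and hinge.

```bash
python3 - <<'E'
from h import *
T=np.load("topW.npy")
def fit(W,rng):
    z=W[...,2]
    m=(z>.125)&(z<.215)&(W[...,0]>.6)&(W[...,0]<.75)&(W[...,1]>-.05)&(W[...,1]<.22)
    k,l,s,c=cv2.connectedComponentsWithStats(cv2.erode(m.astype(np.uint8),np.ones((5,5))))
    P=W[l==1+np.argmax(s[1:,4])]
    c=P.mean(0);n=np.linalg.svd(P-c,full_matrices=False)[2][2]
    print("rms",((P-c)@n).std(),len(P)); return c,n*np.sign(n[0])
c,n=fit(T,0)
yaw=np.arctan2(n[1],n[0]);phi=np.pi/2+np.arctan2(n[2],np.hypot(n[0],n[1]))
print("top plane",n,"yaw",yaw,"phi",phi,np.pi-phi)
# rim of the case
z=T[...,2];m=(z>.093)&(z<.105)&(T[...,0]>.48)&(T[...,0]<.70)&(T[...,1]>-.06)&(T[...,1]<.2)
P=T[m][:,:2]; r=cv2.minAreaRect(P.astype(np.float32));print("rim rect",r)
ex=np.array([np.cos(yaw),np.sin(yaw)]);ey=np.array([-ex[1],ex[0]])
t=(.1-c[2])*n[2]/(-(n[0]**2+n[1]**2)); p=c[:2]+t*n[:2]   # line pt at z=.1
hx=p@ex
print("hinge along ex",hx,"rim ex range",np.percentile(P@ex,[0,.5,2,98,99.5,100]),"ey",np.percentile(P@ey,[0,1,99,100]))
L=T[(z>.12)&(z<.26)&(T[...,0]>.6)&(T[...,0]<.76)&(T[...,1]>-.05)&(T[...,1]<.22)]
print("lid ey",np.percentile(L[:,:2]@ey,[0,1,99,100]),"zmax",L[:,2].max(),"exmax",(L[:,:2]@ex).max())
ymid=np.mean(np.percentile(L[:,:2]@ey,[.3,99.7]));h=hx*ex+ymid*ey;print("hinge",h,"case",h-.06*ex)
for nm,q in(("jar",(.478,.192)),("collar",(.654,.274)),("grinder",(.673,-.114))):
    d=np.array(q)-h;print(nm,"X",-d@ex,"Y",d@ey)
E
```

```text
rms 0.0006625192131357003 2349
top plane [ 0.89755319  0.30390879 -0.31943344] yaw 0.326480324557817 phi 1.2456647841094055 1.8959278694803876
rim rect ((0.5949409008026123, 0.06971028447151184), (0.12301108241081238, 0.20747748017311096), 18.694297790527344)
hinge along ex 0.644340063618474 rim ex range [0.52434673 0.52441885 0.52448959 0.64569704 0.64651473 0.64737616] ey [-0.22852729 -0.22410974 -0.02439263 -0.02104961]
lid ey [-0.22959204 -0.22693394 -0.02173886 -0.01904295] zmax 0.24090862342661162 exmax 0.7043393298132604
hinge [0.65017621 0.08889025] case [0.59334559 0.06964758]
jar X 0.1300128908758883 Y 0.15288203234858308
collar X -0.06298858628905891 Y 0.17410536413575498
grinder X 0.04345102182323725 Y -0.19949282888035266
```

```bash
cat >> h.py <<'E'
H=np.array([.650,.089,0]);YAW=.3265
ex=np.array([np.cos(YAW),np.sin(YAW),0]);ey=np.array([-ex[1],ex[0],0]);ez=np.array([0,0,1.])
def pose(X,Y,z,tilt):
    t=np.radians(tilt);az=np.sin(t)*ex-np.cos(t)*ez;ay=-ey;ax=np.cross(ay,az)
    return H-X*ex+Y*ey+z*ez-.182*az, R.from_matrix(np.c_[ax,ay,az])
def rel(*a,cur=None):
    """shift/turn from the present pose (or the pose args cur) to pose(*a)"""
    if cur is None:
        o=get_obs();p,r=o["position"],R.from_quat(o["tool_rot"])
    else: p,r=pose(*cur)
    P,Q=pose(*a)
    s=np.r_[r.inv().apply(P-p)/.04,(r.inv()*Q).as_rotvec()]
    print(a,"tcp",P.round(3),"row",s.round(3).tolist());return s
def where():
    o=get_obs();r=R.from_quat(o["tool_rot"]);t=o["position"]+.182*r.as_matrix()[:,2]-H
    print("t",o["time"],"tip X,Y,z mm",(np.array([-t@ex,t@ey,t[2]])*1e3).round(1),"tilt",np.degrees(np.arcsin(r.as_matrix()[:,2]@ex)).round(1),"F",(o["ft_force"]).round(2),"q",o["q"].round(2),"w",o["grip_width"])
E
python3 - <<'E'
from h import *
where()
rel(.26,-.015,.25,0);rel(.26,-.015,.25,35);rel(.16,-.015,.075,35)
o=get_obs();r=R.from_quat(o["tool_rot"]);print(r.inv().apply(np.array([.42,-.35,.45])-o["position"])/.04)
E
```

```text
t 0.1 tip X,Y,z mm [ 675.7 -499.4  221.9] tilt 0.0 F [-0.48  0.19 -0.22] q [-1.47  0.53  1.43 -0.    1.18 -0.18] w 0.08714595756471137
(0.26, -0.015, 0.25, 0) tcp [ 0.409 -0.009  0.432] row [9.767, -12.631, -0.676, -0.002, -0.0, -0.051]
(0.26, -0.015, 0.25, 35) tcp [ 0.31  -0.042  0.399] row [7.16, -12.497, 0.146, 0.014, 0.61, -0.05]
(0.16, -0.015, 0.075, 35) tcp [ 0.404 -0.01   0.224] row [9.656, -12.615, 4.522, 0.014, 0.61, -0.05]
[ 7.71864885 -4.34111893 -1.1423277 ]
```

>>> {"fn": "move_arm", "kwargs": {
  "commands": [
    [[7.7, -4.3, -1.1, 0, 0, 0], [7.7, -4.3, -1.1, 0, 0, 0], [7.7, -4.3, -1.1, 0, 0, 0], [7.7, -4.3, -1.1, 0, 0, 0], [7.7, -4.3, -1.1, 0, 0, -0.05], [9.8, -12.6, -0.7, 0, 0, -0.05], [9.8, -12.6, -0.7, 0, 0, -0.05], [9.8, -12.6, -0.7, 0, 0, -0.05], [9.8, -12.6, -0.7, 0, 0, -0.05], [9.8, -12.6, -0.7, 0, 0, -0.05], [9.8, -12.6, -0.7, 0, 0, -0.05], [9.8, -12.6, -0.7, 0, 0, -0.05]]
  ],
  "claw": 1,
  "squeeze": 10
}}

```text
time: 1.6
position: [0.409, -0.0057, 0.4324]
tool_rot: [0.986, 0.166, -0.001, -0.001]
ft_force: [0.1, -0.3, -0.3]
grip_width: 0.0003
grip_force: 0.0
```

```bash
python3 - <<'E'
from h import *
where();rel(.16,-.015,.12,35);rel(.16,-.015,.08,35)
E
```

```text
t 1.6 tip X,Y,z mm [258.9 -12.1 250.4] tilt -0.1 F [ 0.13 -0.25 -0.31] q [-0.29  0.19  1.9   0.    1.05  0.95] w 0.0003106182143436221
(0.16, -0.015, 0.12, 35) tcp [ 0.404 -0.01   0.269] row [-0.138, 0.071, 4.082, -0.004, 0.612, 0.006]
(0.16, -0.015, 0.08, 35) tcp [ 0.404 -0.01   0.229] row [-0.137, 0.073, 5.082, -0.004, 0.612, 0.006]
```

>>> {"fn": "move_arm", "kwargs": {
  "commands": [
    [[-0.15, 0.05, 2, 0, 0.2, 0], [-0.15, 0.05, 3, 0, 0.4, 0], [-0.15, 0.05, 4, 0, 0.61, 0], [-0.15, 0.05, 5, 0, 0.61, 0], [-0.15, 0.05, 5, 0, 0.61, 0], [-0.15, 0.05, 5, 0, 0.61, 0]]
  ]
}}

```text
time: 2.35
position: [0.4136, 0.0007, 0.2762]
tool_rot: [0.943, 0.176, 0.263, -0.103]
ft_force: [0.8, -0.2, -0.3]
grip_width: 0.001
grip_force: 0.0
```

```bash
python3 - <<'E'
from h import *
where()
c=(.16,-.015,.08,35);
c0=c
for a in((.16,-.015,.30,35),(-.09,-.015,.30,35),(-.09,-.015,.225,35),(.02,-.015,.225,35)): rel(*a)
c=camera("wrist");cv2.imwrite("pics/w1.png",c["pixels"])
c=camera("side");cv2.imwrite("pics/s1.png",c["pixels"])
E
```

```text
t 2.35 tip X,Y,z mm [156.2  14.9 123.3] tilt 31.9 F [ 0.76 -0.24 -0.28] q [-0.41  0.52  2.22  1.46  0.47 -0.58] w 0.0010046996463464078
(0.16, -0.015, 0.3, 35) tcp [ 0.404 -0.01   0.449] row [2.044, -0.284, -3.814, -0.125, 0.049, 0.003]
(-0.09, -0.015, 0.3, 35) tcp [0.641 0.07  0.449] row [7.333, 0.165, -0.515, -0.125, 0.049, 0.003]
(-0.09, -0.015, 0.225, 35) tcp [0.641 0.07  0.374] row [6.334, 0.356, 1.06, -0.125, 0.049, 0.003]
(0.02, -0.015, 0.225, 35) tcp [0.537 0.035 0.374] row [4.007, 0.159, -0.391, -0.125, 0.049, 0.003]
```

View pics/s1.png

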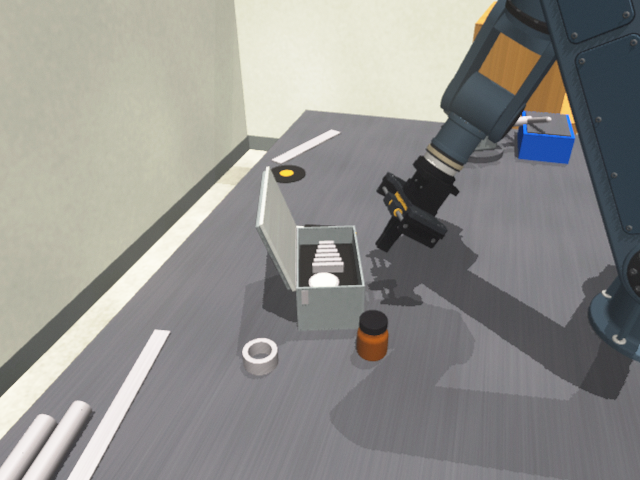

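The side view shows the finger at about (385,245), sloping forward and down in front of the case, and everything else undisturbed. The wrist swung q4 and lagged, so I continue the dry run to check reach.

```bash
python3 - <<'E'
from h import *
where();rel(.16,-.015,.08,35)
E
```

```text
t 2.45 tip X,Y,z mm [157.4  15.5 122. ] tilt 31.6 F [ 0.01 -0.65 -0.69] q [-0.41  0.52  2.22  1.46  0.47 -0.57] w 0.0004157378157494653
(0.16, -0.015, 0.08, 35) tcp [ 0.404 -0.01   0.229] row [-0.859, 0.287, 0.797, -0.127, 0.054, -0.0]
```

>>> {"fn": "move_arm", "kwargs": {
  "commands": [
    [[-0.85, 0.3, 0.8, -0.13, 0.05, 0], [-0.85, 0.3, 0.8, -0.13, 0.05, 0], [-0.85, 0.3, 0.8, -0.13, 0.05, 0], [-0.85, 0.3, 0.8, -0.13, 0.05, 0], [-0.85, 0.3, 0.8, -0.13, 0.05, 0], [-0.85, 0.3, 0.8, -0.13, 0.05, 0]]
  ]
}}

```text
time: 3.2
position: [0.4056, -0.0092, 0.2312]
tool_rot: [0.941, 0.157, 0.297, -0.047]
ft_force: [0.1, -0.4, -0.3]
grip_width: 0.0002
grip_force: 0.0
```

```bash
python3 - <<'E'
from h import *
where()
E
```

```text
t 3.2 tip X,Y,z mm [158.5 -15.1  82.2] tilt 35.0 F [ 0.13 -0.44 -0.3 ] q [-0.43  0.66  2.29  2.16  0.49 -1.31] w 0.0002428208090199668
```

```bash
python3 - <<'E'
from h import *
rel(.16,-.015,.31,35);rel(-.11,-.015,.31,35);rel(-.11,-.015,.215,35)
E
```

```text
(0.16, -0.015, 0.31, 35) tcp [ 0.404 -0.01   0.459] row [3.24, 0.038, -4.685, 0.003, -0.0, 0.005]
(-0.11, -0.015, 0.31, 35) tcp [0.66  0.077 0.459] row [8.767, 0.057, -0.811, 0.003, -0.0, 0.005]
(-0.11, -0.015, 0.215, 35) tcp [0.66  0.077 0.364] row [7.404, 0.044, 1.134, 0.003, -0.0, 0.005]
```

>>> {"fn": "move_arm", "kwargs": {
  "commands": [
    [[3.2, 0, -4.7, 0, 0, 0], [3.2, 0, -4.7, 0, 0, 0], [3.2, 0, -4.7, 0, 0, 0], [3.2, 0, -4.7, 0, 0, 0], [3.2, 0, -4.7, 0, 0, 0], [3.2, 0, -4.7, 0, 0, 0], [3.2, 0, -4.7, 0, 0, 0], [3.2, 0, -4.7, 0, 0, 0]]
  ]
}}

```text
time: 4.2
position: [0.4016, -0.0086, 0.4581]
tool_rot: [0.941, 0.157, 0.296, -0.047]
ft_force: [-0.9, -0.8, 0.4]
grip_width: 0.0003
grip_force: 0.0
```

```bash
python3 - <<'E'
from h import *
where();rel(-.11,-.015,.31,35);rel(-.11,-.015,.215,35)
E
```

```text
t 4.2 tip X,Y,z mm [162.4 -13.2 308.9] tilt 34.9 F [-0.86 -0.76  0.44] q [-0.43  0.07  2.05  0.68  0.67  0.34] w 0.0003187585236157821
(-0.11, -0.015, 0.31, 35) tcp [0.66  0.077 0.459] row [5.593, 0.075, 3.876, 0.002, 0.001, 0.005]
(-0.11, -0.015, 0.215, 35) tcp [0.66  0.077 0.364] row [4.233, 0.063, 5.823, 0.002, 0.001, 0.005]
```

>>> {"fn": "move_arm", "kwargs": {
  "commands": [
    [[5.6, 0.05, 3.9, 0, 0, 0], [5.6, 0.05, 3.9, 0, 0, 0], [5.6, 0.05, 3.9, 0, 0, 0], [5.6, 0.05, 3.9, 0, 0, 0], [5.6, 0.05, 3.9, 0, 0, 0], [5.6, 0.05, 3.9, 0, 0, 0], [5.6, 0.05, 3.9, 0, 0, 0], [4.9, 0.05, 4.9, 0, 0, 0], [4.2, 0.05, 5.8, 0, 0, 0], [4.2, 0.05, 5.8, 0, 0, 0], [4.2, 0.05, 5.8, 0, 0, 0]]
  ]
}}

```text
time: 5.58
position: [0.6596, 0.0756, 0.3657]
tool_rot: [0.941, 0.156, 0.298, -0.047]
ft_force: [0.7, -0.3, 0.9]
grip_width: 0.0004
grip_force: 0.0
```

```bash
python3 - <<'E'
from h import *
where();rel(-.08,-.015,.217,35);rel(-.015,-.015,.222,35);rel(.008,-.015,.225,35)
c=camera("side");cv2.imwrite("pics/s2.png",c["pixels"])
E
```

```text
t 5.575 tip X,Y,z mm [-109.3  -16.5  216.7] tilt 35.1 F [ 0.68 -0.26  0.87] q [-0.1   0.56  1.57  0.51  0.49  0.75] w 0.00040394276614041355
(-0.08, -0.015, 0.217, 35) tcp [0.632 0.067 0.366] row [-0.59, -0.02, -0.427, 0.004, -0.001, 0.004]
(-0.015, -0.015, 0.222, 35) tcp [0.57  0.046 0.371] row [-1.848, -0.021, -1.463, 0.004, -0.001, 0.004]
(0.008, -0.015, 0.225, 35) tcp [0.548 0.039 0.374] row [-2.276, -0.021, -1.855, 0.004, -0.001, 0.004]
```

View pics/s2.png

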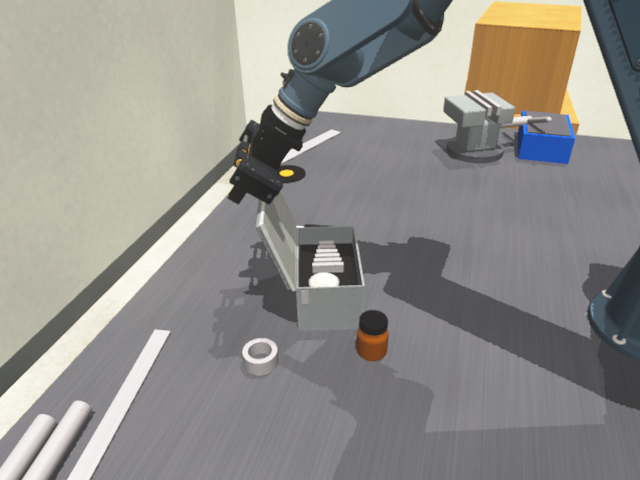

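The side view shows the fingertip at (236,197), behind the lid's top edge and clear of it. Now I drag the lid forward slowly.

>>> {"fn": "move_arm", "kwargs": {
  "commands": [
    [[-0.2, 0, -0.15, 0, 0, 0], [-0.4, 0, -0.3, 0, 0, 0], [-0.6, 0, -0.45, 0, 0, 0], [-0.75, 0, -0.57, 0, 0, 0], [-0.9, 0, -0.69, 0, 0, 0], [-1.05, 0, -0.81, 0, 0, 0], [-1.2, 0, -0.93, 0, 0, 0], [-1.35, 0, -1.05, 0, 0, 0], [-1.5, 0, -1.17, 0, 0, 0], [-1.65, 0, -1.3, 0, 0, 0], [-1.8, 0, -1.43, 0, 0, 0], [-1.95, 0, -1.56, 0, 0, 0]]
  ]
}}

```text
time: 7.12
position: [0.5653, 0.0431, 0.3725]
tool_rot: [0.94, 0.156, 0.299, -0.045]
ft_force: [2.0, -3.1, 2.3]
grip_width: 0.0005
grip_force: 2.3
```

```bash
cat >> h.py <<'E'
def lid(name="top"):
    c=camera(name);W=cloud(c);d=W-H;X=-d@ex;Y=d@ey;z=d[...,2]
    m=(np.abs(Y)<.104)&(X>-.08)&(X<.2)&(z>.115)&(z<.26)&(np.hypot(X,z-.1)<.16)
    m&=(np.abs(Y)>.065)   # away from the finger
    a=np.arctan2(z[m]-.1,X[m]);r=np.hypot(X[m],z[m]-.1)
    print(name,"n",m.sum(),"lid angle pct",np.percentile(a[r>.08],[5,25,50,75,95]).round(3),"rmax",r.max().round(3));return c
E
python3 - <<'E'
from h import *
where();c=lid("side");lid("top")
rel(.008,-.015,.225,35)
cv2.imwrite("pics/s3.png",c["pixels"][100:340,150:470])
E
```

```text
t 7.125 tip X,Y,z mm [-10.  -17.4 223.8] tilt 35.2 F [ 2.04 -3.09  2.32] q [-0.18  0.44  1.8   0.7   0.44  0.48] w 0.0004772848710010666
side n 913 lid angle pct [1.381 1.416 1.46  1.502 1.567] rmax 0.146
top n 247 lid angle pct [1.338 1.384 1.426 1.446 1.466] rmax 0.148
(0.008, -0.015, 0.225, 35) tcp [0.548 0.039 0.374] row [-0.288, -0.01, -0.298, 0.003, 0.001, 0.004]
```

View pics/s3.png

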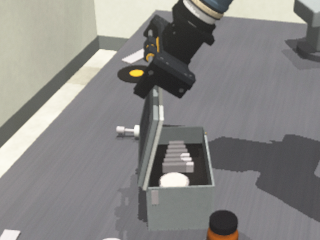

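The crop shows the lid just past upright at about 1.38 rad, with the fingertip over its top edge at (155,95). I push a little further, to about 1.27.

>>> {"fn": "move_arm", "kwargs": {
  "commands": [
    [[-0.13, 0, -0.13, 0, 0, 0], [-0.26, 0, -0.26, 0, 0, 0], [-0.39, 0, -0.39, 0, 0, 0]]
  ]
}}

```text
time: 7.6
position: [0.5436, 0.0369, 0.3739]
tool_rot: [0.941, 0.157, 0.296, -0.047]
ft_force: [0.5, -0.4, 0.5]
grip_width: 0.0006
grip_force: 0.1
```

```bash
python3 - <<'E'
from h import *
where();lid("side");lid("top")
where()
for a in((.05,-.015,.285,35),(.125,-.015,.265,35),(.125,-.015,.195,35),(.09,-.015,.195,35)): rel(*a)
E
```

```text
t 7.6 tip X,Y,z mm [ 13.5 -15.5 224.6] tilt 34.9 F [ 0.45 -0.38  0.46] q [-0.2   0.41  1.85  0.74  0.44  0.43] w 0.0006073750672236944
side n 1108 lid angle pct [1.236 1.275 1.322 1.363 1.419] rmax 0.145
top n 865 lid angle pct [1.219 1.269 1.329 1.353 1.379] rmax 0.147
t 7.7 tip X,Y,z mm [ 13.7 -15.5 224.7] tilt 34.9 F [ 0.33 -0.24  0.73] q [-0.2   0.41  1.85  0.74  0.44  0.43] w 0.0009312423329734109
(0.05, -0.015, 0.285, 35) tcp [0.509 0.025 0.434] row [0.105, -0.001, -1.755, 0.002, 0.002, 0.004]
(0.125, -0.015, 0.265, 35) tcp [0.438 0.001 0.414] row [-1.719, -0.007, -2.416, 0.002, 0.002, 0.004]
(0.125, -0.015, 0.195, 35) tcp [0.438 0.001 0.344] row [-2.719, -0.013, -0.98, 0.002, 0.002, 0.004]
(0.09, -0.015, 0.195, 35) tcp [0.471 0.012 0.344] row [-2.001, -0.011, -0.48, 0.002, 0.002, 0.004]
```

>>> {"fn": "move_arm", "kwargs": {
  "commands": [
    [[0.1, 0, -1.5, 0, 0, 0], [-0.7, 0, -2.3, 0, 0, 0], [-1.75, 0, -2.4, 0, 0, 0], [-2.4, 0, -1.5, 0, 0, 0], [-2.7, 0, -1.0, 0, 0, 0], [-2.4, 0, -0.7, 0, 0, 0], [-2.1, 0, -0.55, 0, 0, 0]]
  ]
}}

```text
time: 8.57
position: [0.4676, 0.0104, 0.3435]
tool_rot: [0.941, 0.156, 0.296, -0.047]
ft_force: [-6.6, -2.3, 0.0]
grip_width: 0.0005
grip_force: 3.1
```

```bash
python3 - <<'E'
from h import *
where();c=lid("side");lid("top")
cv2.imwrite("pics/s4.png",c["pixels"][100:340,150:470])
rel(.09,-.015,.195,35)
E
```

```text
t 8.575 tip X,Y,z mm [ 94.  -16.3 194.1] tilt 34.8 F [-6.64 -2.34  0.03] q [-0.31  0.39  2.06  1.1   0.39 -0.05] w 0.0005444740158002686
side n 1737 lid angle pct [0.913 0.963 1.015 1.049 1.097] rmax 0.143
top n 2618 lid angle pct [0.905 0.958 1.007 1.039 1.076] rmax 0.148
(0.09, -0.015, 0.195, 35) tcp [0.471 0.012 0.344] row [0.061, -0.025, 0.045, 0.003, 0.001, 0.006]
```

View pics/s4.png

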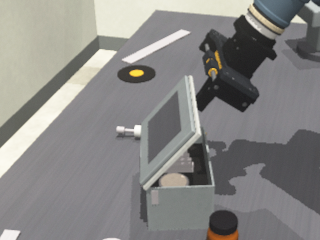

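The crop shows the lid resting on the finger, with contact near (200,100), about 0.86 rad open. Next I compute the lowering path.

```bash
cat >> h.py <<'E'
def low(phi): return (.145*np.cos(phi)-.0048,-.016,.1+.145*np.sin(phi)-.0235,35)
E
python3 - <<'E'
from h import *
where()
for p in(.8,.7,.6,.5): print(p);rel(*low(p))
E
```

```text
t 8.675 tip X,Y,z mm [ 93.1 -16.5 195. ] tilt 35.0 F [-0.12  0.02 -1.38] q [-0.31  0.39  2.06  1.1   0.39 -0.05] w 0.0006199506673755684
0.8
(np.float64(0.09622247285533897), -0.016, np.float64(0.1805166331804308), 35) tcp [0.465 0.01  0.33 ] row [-0.274, -0.002, 0.253, 0.003, 0.001, 0.006]
0.7
(np.float64(0.10610211715625083), -0.016, np.float64(0.1699115646494652), 35) tcp [0.456 0.006 0.319] row [-0.629, -0.004, 0.328, 0.003, 0.001, 0.006]
0.6
(np.float64(0.11487366416190335), -0.016, np.float64(0.15837315864228013), 35) tcp [0.447 0.004 0.307] row [-0.974, -0.006, 0.439, 0.003, 0.001, 0.006]
0.5
(np.float64(0.12244947147410404), -0.016, np.float64(0.14601670309760945), 35) tcp [0.44  0.001 0.295] row [-1.306, -0.008, 0.584, 0.003, 0.001, 0.006]
```

>>> {"fn": "move_arm", "kwargs": {
  "commands": [
    [[-0.09, 0, 0.08, 0, 0, 0], [-0.18, 0, 0.17, 0, 0, 0], [-0.27, 0, 0.25, 0, 0, 0], [-0.39, 0, 0.28, 0, 0, 0], [-0.51, 0, 0.3, 0, 0, 0], [-0.63, 0, 0.33, 0, 0, 0], [-0.72, 0, 0.36, 0, 0, 0], [-0.8, 0, 0.38, 0, 0, 0], [-0.8, 0, 0.38, 0, 0, 0], [-0.8, 0, 0.38, 0, 0, 0], [-0.8, 0, 0.38, 0, 0, 0], [-0.8, 0, 0.38, 0, 0, 0]]
  ]
}}

```text
time: 10.18
position: [0.4505, 0.0048, 0.3135]
tool_rot: [0.941, 0.157, 0.296, -0.047]
ft_force: [-3.6, -0.5, -1.2]
grip_width: 0.0004
grip_force: 1.2
```

```bash
python3 - <<'E'
from h import *
where();c=lid("side");lid("top");where()
for p in(.5,.4,.3,.2): print(p);rel(*low(p))
E
```

```text
t 10.175 tip X,Y,z mm [111.8 -16.3 164.3] tilt 34.9 F [-3.64 -0.48 -1.18] q [-0.34  0.44  2.13  1.39  0.37 -0.38] w 0.00040360254137780373
side n 1983 lid angle pct [0.687 0.738 0.791 0.824 0.868] rmax 0.143
top n 3209 lid angle pct [0.677 0.746 0.776 0.804 0.839] rmax 0.147
t 10.275 tip X,Y,z mm [111.7 -16.2 164.3] tilt 34.9 F [-2.62 -1.2  -0.4 ] q [-0.34  0.44  2.13  1.39  0.37 -0.38] w 0.0007208406734467756
0.5
(np.float64(0.12244947147410404), -0.016, np.float64(0.14601670309760945), 35) tcp [0.44  0.001 0.295] row [-0.487, 0.002, 0.221, 0.002, 0.001, 0.004]
0.4
(np.float64(0.12875384413041832), -0.016, np.float64(0.13296565963475435), 35) tcp [ 0.434 -0.001  0.282] row [-0.803, 0.0, 0.399, 0.002, 0.001, 0.004]
0.3
(np.float64(0.13372379092321285), -0.016, np.float64(0.11935042996589423), 35) tcp [ 0.43  -0.003  0.268] row [-1.1, -0.002, 0.607, 0.002, 0.001, 0.004]
0.2
(np.float64(0.13730965378698004), -0.016, np.float64(0.10530705296528389), 35) tcp [ 0.426 -0.004  0.254] row [-1.375, -0.003, 0.843, 0.002, 0.001, 0.004]
```

>>> {"fn": "move_arm", "kwargs": {
  "commands": [
    [[-0.1, 0, 0.04, 0, 0, 0], [-0.2, 0, 0.09, 0, 0, 0], [-0.3, 0, 0.13, 0, 0, 0], [-0.4, 0, 0.18, 0, 0, 0], [-0.49, 0, 0.22, 0, 0, 0], [-0.57, 0, 0.26, 0, 0, 0], [-0.65, 0, 0.31, 0, 0, 0], [-0.73, 0, 0.35, 0, 0, 0], [-0.8, 0, 0.4, 0, 0, 0], [-0.8, 0, 0.4, 0, 0, 0], [-0.8, 0, 0.4, 0, 0, 0], [-0.8, 0, 0.4, 0, 0, 0]]
  ]
}}

```text
time: 11.78
position: [0.4346, -0.001, 0.2821]
tool_rot: [0.941, 0.157, 0.296, -0.047]
ft_force: [-2.2, -1.3, -1.4]
grip_width: 0.0004
grip_force: 1.3
```

```bash
python3 - <<'E'
from h import *
where();c=lid("side");lid("top");where()
cv2.imwrite("pics/s5.png",c["pixels"][100:340,150:470])
for p in(.3,.2,.1,0): print(p);rel(*low(p))
E
```

```text
t 11.775 tip X,Y,z mm [128.7 -16.7 132.9] tilt 34.9 F [-2.17 -1.27 -1.41] q [-0.37  0.51  2.19  1.71  0.38 -0.76] w 0.0004296045916429043
side n 2112 lid angle pct [0.447 0.506 0.546 0.576 0.614] rmax 0.141
top n 3534 lid angle pct [0.438 0.512 0.536 0.565 0.602] rmax 0.147
t 11.875 tip X,Y,z mm [128.7 -16.7 132.9] tilt 34.9 F [-2.29 -0.44 -1.71] q [-0.37  0.51  2.19  1.71  0.38 -0.76] w 0.00036910495259057563
0.3
(np.float64(0.13372379092321285), -0.016, np.float64(0.11935042996589423), 35) tcp [ 0.43  -0.003  0.268] row [-0.303, -0.007, 0.205, 0.003, 0.001, 0.004]
0.2
(np.float64(0.13730965378698004), -0.016, np.float64(0.10530705296528389), 35) tcp [ 0.426 -0.004  0.254] row [-0.578, -0.008, 0.442, 0.003, 0.001, 0.004]
0.1
(np.float64(0.13947560396531375), -0.016, np.float64(0.09097584541379009), 35) tcp [ 0.424 -0.004  0.24 ] row [-0.827, -0.01, 0.704, 0.003, 0.001, 0.004]
0
(np.float64(0.1402), -0.016, np.float64(0.07650000000000001), 35) tcp [ 0.423 -0.005  0.226] row [-1.049, -0.012, 0.991, 0.003, 0.001, 0.004]
```

View pics/s5.png

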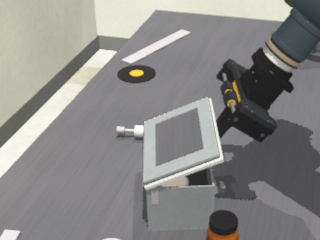

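The crop shows the lid about 0.42 rad open and resting on the finger, with its lip at (218,130). I keep lowering slowly.

>>> {"fn": "move_arm", "kwargs": {
  "commands": [
    [[-0.08, 0, 0.05, 0, 0, 0], [-0.15, 0, 0.1, 0, 0, 0], [-0.23, 0, 0.15, 0, 0, 0], [-0.3, 0, 0.2, 0, 0, 0], [-0.37, 0, 0.26, 0, 0, 0], [-0.44, 0, 0.32, 0, 0, 0], [-0.51, 0, 0.38, 0, 0, 0], [-0.58, 0, 0.44, 0, 0, 0], [-0.64, 0, 0.5, 0, 0, 0], [-0.7, 0, 0.57, 0, 0, 0], [-0.7, 0, 0.57, 0, 0, 0]]
  ]
}}

```text
time: 13.25
position: [0.4252, -0.0044, 0.247]
tool_rot: [0.941, 0.156, 0.296, -0.047]
ft_force: [-1.5, -0.6, -2.7]
grip_width: 0.0003
grip_force: 1.0
```

```bash
python3 - <<'E'
from h import *
where();
for p in(.1,.05,0): print(p);rel(*low(p))
rel(.146,-.016,.068,35)
E
```

```text
t 13.25 tip X,Y,z mm [138.8 -16.7  97.6] tilt 34.9 F [-1.5  -0.64 -2.7 ] q [-0.39  0.61  2.24  2.01  0.43 -1.1 ] w 0.00026150358035200946
0.1
(np.float64(0.13947560396531375), -0.016, np.float64(0.09097584541379009), 35) tcp [ 0.424 -0.004  0.24 ] row [-0.119, -0.009, 0.127, 0.002, 0.002, 0.004]
0.05
(np.float64(0.1400187877572701), -0.016, np.float64(0.08374697954424837), 35) tcp [ 0.424 -0.005  0.233] row [-0.233, -0.01, 0.268, 0.002, 0.002, 0.004]
0
(np.float64(0.1402), -0.016, np.float64(0.07650000000000001), 35) tcp [ 0.423 -0.005  0.226] row [-0.34, -0.01, 0.414, 0.002, 0.002, 0.004]
(0.146, -0.016, 0.068, 35) tcp [ 0.418 -0.006  0.217] row [-0.581, -0.011, 0.505, 0.002, 0.002, 0.004]
```

>>> {"fn": "move_arm", "kwargs": {
  "commands": [
    [[-0.06, 0, 0.06, 0, 0, 0], [-0.12, 0, 0.13, 0, 0, 0], [-0.18, 0, 0.2, 0, 0, 0], [-0.23, 0, 0.27, 0, 0, 0], [-0.28, 0, 0.34, 0, 0, 0], [-0.33, 0, 0.4, 0, 0, 0], [-0.38, 0, 0.44, 0, 0, 0], [-0.44, 0, 0.46, 0, 0, 0], [-0.5, 0, 0.48, 0, 0, 0], [-0.56, 0, 0.5, 0, 0, 0], [-0.56, 0, 0.5, 0, 0, 0]]
  ]
}}

```text
time: 14.62
position: [0.4187, -0.0067, 0.218]
tool_rot: [0.941, 0.156, 0.296, -0.047]
ft_force: [0.5, -0.2, 0.0]
grip_width: 0.0008
grip_force: 0.0
```

```bash
python3 - <<'E'
from h import *
where();c=camera("side");cv2.imwrite("pics/s6.png",c["pixels"][100:340,150:470])
W=cloud(c);d=W-H;X=-d@ex;Y=d@ey;z=d[...,2]
m=(np.abs(Y)<.08)&(X>.0)&(X<.13)&(z>.08)&(z<.19)
A=np.c_[X[m],np.ones(m.sum())];print(m.sum(),"slope,z0",np.linalg.lstsq(A,z[m],rcond=None)[0])
rel(.17,-.016,.055,35);rel(.22,-.016,.10,35);rel(.22,-.016,.22,35)
E
```

```text
t 14.625 tip X,Y,z mm [145.6 -16.9  68.8] tilt 34.9 F [ 0.46 -0.16  0.  ] q [-0.4   0.7   2.27  2.2   0.49 -1.32] w 0.0008116215617459914
3344 slope,z0 [8.28433144e-05 1.16784051e-01]
(0.17, -0.016, 0.055, 35) tcp [ 0.395 -0.014  0.204] row [-0.705, -0.014, -0.067, 0.002, 0.001, 0.004]
(0.22, -0.016, 0.1, 35) tcp [ 0.348 -0.03   0.249] row [-1.086, -0.012, -1.705, 0.002, 0.001, 0.004]
(0.22, -0.016, 0.22, 35) tcp [ 0.348 -0.03   0.369] row [0.632, 0.001, -4.164, 0.002, 0.001, 0.004]
```

View pics/s6.png

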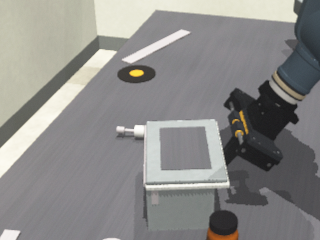

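The crop shows the lid flat and shut, and the finger is unloaded. I back the finger out along its own axis, then raise it.

>>> {"fn": "move_arm", "kwargs": {
  "commands": [
    [[-0.2, 0, -0.3, 0, 0, 0], [-0.2, 0, -0.6, 0, 0, 0], [-0.2, 0, -1.0, 0, 0, 0], [-0.2, 0, -1.4, 0, 0, 0], [-0.2, 0, -1.8, 0, 0, 0], [0.2, 0, -2.6, 0, 0, 0], [0.4, 0, -3.4, 0, 0, 0], [0.5, 0, -4.0, 0, 0, 0], [0.5, 0, -4.0, 0, 0, 0], [0.5, 0, -4.0, 0, 0, 0]]
  ]
}}

```text
time: 15.92
position: [0.3469, -0.0302, 0.3605]
tool_rot: [0.941, 0.156, 0.296, -0.047]
ft_force: [-0.9, 0.8, 0.6]
grip_width: 0.0007
grip_force: 0.0
```

```bash
python3 - <<'E'
from h import *
where();c=camera("top");cv2.imwrite("pics/t7.png",c["pixels"])
W=cloud(c);d=W-H;X=-d@ex;Y=d@ey;z=d[...,2]
m=(np.abs(Y)<.08)&(X>.0)&(X<.13)&(z>.08)&(z<.19)
A=np.c_[X[m],np.ones(m.sum())];print(m.sum(),"slope,z0",np.linalg.lstsq(A,z[m],rcond=None)[0])
E
```

```text
t 15.925 tip X,Y,z mm [221.1 -16.2 211.3] tilt 34.9 F [-0.88  0.76  0.62] q [-0.59  0.22  2.31  1.18  0.51 -0.38] w 0.0006578934314571652
6840 slope,z0 [0.00295985 0.11673822]
```

View pics/t7.png

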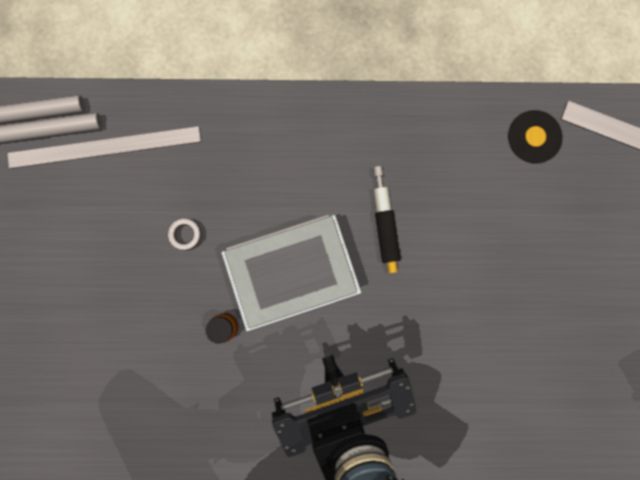

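The top view shows the lid shut on the case at (290,270) and the hand clear at (340,400). The jar (222,328), grinder (386,220) and collar (184,234) are where they started, so I hand the job in.

```bash
python3 -c "
from rig import *
print(hand_in())"
```

```text
the job is handed in; nothing more can be done
None
```

The gauge case is shut: the lid was nudged past upright, caught on the finger and lowered without a slam. The hand is clear, the jar, grinder and collar look unmoved in the last top view, and the job is handed in (no verdict came back).

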